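# Tip the rods into the slotted stock box and hang up the tray

### The arm

A 7-joint arm with a two-finger parallel gripper is mounted at the origin on the work surface. World frame = base frame: x ahead of the robot, y to its left, z up, the work surface at z = 0. Lengths are in m, angles in rad, forces in N, time in s.
With the tool pointing down it reaches from about 0.4 to 0.85 m from the base axis. Payload 4.5 kg.
Tool frame: the origin (TCP) lies on the centre line of the jaws, within the pads' length; the fingertips stand r.tips_ahead ahead of it and the grasp point (between the pads) is the TCP (r.tips_ahead is the distance from the TCP to the fingertips, in m); z points along the fingers, y is the direction in which the jaws open and shut (so a half turn about z gives the same grasp; the last joint's range is limited). The gripper opens to 88 mm and grips with 3 to 60 N. Pads are 18 mm wide; open, the fingers measure 123 mm over their backs; the gripper's body (75 mm by 187 mm) begins 45 mm behind the grasp point.
Start: joints at [1.299, 0.689, -0.195, 1.565, 0.157, 0.902, -0.215], TCP at [0.188, -0.596, 0.258] pointing down, gripper open.
Joint ranges: [-3.01, 3.01], [-0.46, 2.08], [-1.47, 1.51], [0.13, 2.56], [-1, 4.14], [0.04, 2.09], [-2.66, 2.66]. Speed limits (rad/s): [2.57, 2.57, 3.14, 3.14, 3.14, 3.14, 3.14].

### API

Orientations are given as a unit quaternion [x, y, z, w].
In Python, from plant import r gives the robot as it stands.
- The arm moves only by the shell command python3 -m inch 'ROWS' [FORCE]. ROWS is JSON, a list of rows, each a list of 5 numbers: the shift along the world's x, y, z in units of 25 mm (1.0 is 25 mm), then the turn about the world's z in units of 6 degrees (1.0 is 6 degrees), then the finger opening in mm, from 0 to 88.1. A call has 1 to 5 rows; each row shifts and turns the commanded pose from where the row before left it; what a row does not reach is not made up. A row lasts 1/10 s, in which the tool goes at most 50 mm and 8.59 degrees, less where a joint would pass 70% of its speed; a pose out of reach is approached as far as the arm can. A call is refused whole if a number of a shift passes 1 or a number of a turn 1, either way. A call with a gripper value outside its range is refused whole. The fingers move at their own pace and stop on an object; FORCE is the grip in N (left out, the last holds). Time passes only in rows, so rows that do not move let the fingers close. It gives the time, the measured TCP pose, the force and the opening at its end, in the units of the state.
- r.get_state(): the state, without advancing time (a new reading comes with each control period).
- r.snapshot(name): name is "scene" or "top" or "wrist"; returns a dict with "pixels" (400x640x3 uint8, red, green, blue), "range_z" (400x640 float32, m along the optical axis (not along the pixel's ray), 0 where there is no reading), "K" (3x3 intrinsics, pixels), "k1" (the pictures are not rectified: a ray, as slopes to the right and down, at radius r is drawn at 1 + k1 r^2 times it, then the intrinsics apply), "position" and "attitude" of the camera in the world. Camera axes: x right, y up, looking along -z (the intrinsics and any distortion apply to the point x, -y, -z); pixel columns grow to the right and rows downward; lengths in m; the calibration is good to about 2 mm. A picture is of the moment at which its call begins.
- r.finish_job(): hands the job in, once; it reports no verdict.
The state is a dict: "clock": time; "q": joint angles; "qd": joint speeds; "joint_torque": joint torques, N m; "tool_pos": TCP position; "eef_rot": TCP orientation; "contact_force": force on the tool from outside, world axes, zero at the start; "moment": the same for the moment, N m; "opening": opening from 0.0 (shut) to 1.0 (fully open).
Only numpy, scipy, OpenCV 4.12 (cv2) and the standard library are available. Lean on these libraries where they do the work, as an engineer would, in place of code of your own. Each camera call takes 0.05 s, during which the arm holds its last target. There are 200 camera calls.

### The job

Tip the three brass rods straight from their tray, lined up with the narrow slot, into the stock box, so that all three lie inside it. Then hang the empty tray on the slotted grey upright: press its two hook tabs into the two slots and slide it down until they are fully engaged, and let go. Do not shift the other things on the bench.

Things in the scene. Friction and masses are not known exactly. Their poses are not given: they have to be found in the camera images.
- tray: Blue sheet-metal rod tray, loose, about 0.3 kg. Origin under it, z up, y along the rods, -x to the open pouring side. 70 mm (x -40 to +30) by 126 mm (y); floor 4 mm thick, x -10 to +26; back wall's outer face at x +30, 50 mm high; end walls 30 mm high; at -x no wall but a ramp rising 20 degrees to the lip. Tipped lip down over 25 degrees the rods roll out; 40 to 45 degrees empties it.
- tray_grip (a point): Grip point of the tray, at x 25, y 0, z 96 mm in the tray frame, with its axes. It is on an upright orange grip plate over the back wall, 10 mm thick (x), 60 mm long (y), reaching from z 42 to 112 mm. Held higher than z 90 mm the fingers stay clear of the upright when the tray hangs there (its top is then at z 68 mm of the tray).
- tray_lip (a point): Middle of the upper edge of the tray's pouring lip: x -40, y 0, z 15 mm in the tray frame, with its axes. The feet of the end walls reach to x -40, z 0.
- tray_hooks (a point): Midway between the tray's two steel hook tabs, level with the underside of their arms: x 32.5, y 0, z 30 mm in the tray frame, with its axes. Tabs 8 mm wide, centred at y +40 and -40; each an arm x 30 to 42.5, z 30 to 36, out of the back wall, then a leg down to z 13.5 that leans out to x 44.5. Gap between back wall and leg 6.5 mm at the top, 10 mm at the bottom.
- rod0: Brass rod, 10 mm diameter, 110 mm long, 65 g; origin at its centre, y along it. The three rods start in the tray, along its y axis; they are alike.
- rod1: second such rod
- rod2: third such rod
- stockbox: Green stock box with clear long sides, fixed, 110 mm (x) by 170 mm (y) by 75 mm high, origin under its centre, z up. Inside 102 x 162 mm, floor 4 mm, lid 5 mm.
- slot (a point): Centre of the slot in the lid's upper face (75 mm above the table), with the box's axes: the slot runs along y, 150 mm long, 24 mm wide (x). From each long edge a steel flare rises outwards at 45 degrees, to 88 mm above the table and 27 mm from the slot's middle plane. The ends have no flare. The rods may be tipped in from either side.
- upright: Grey slotted upright, fixed: a vertical plate 170 mm wide (y), 5 mm thick (x), 103 mm high, with a foot behind it (+x). Origin under the plate's middle. Front is -x: there the tray hangs, back wall against the plate, x axes alike. Two slots through it, 16 mm wide, 32 mm high (65 to 97 mm above the table), centred at y +40 and -40 mm.
- upright_seat (a point): In the middle of the upright's thickness, midway between its two slots, level with their lower edges, 65 mm above the table, with the upright's axes. With the tray hung, tray_hooks is within about 2 mm of it in x and height, up to 4 mm in y, and the tray's underside is 35 mm above the table.
- screwdriver_mark (a point): Bystander, to be left alone: screwdriver, about 200 mm, lying on the table; its middle
- wrench_mark (a point): Bystander, to be left alone: wrench, about 180 mm, lying on the table; its middle
- oil_can_mark (a point): Bystander, to be left alone: can, 60 mm across, 130 mm high, standing, yellow label; its middle
- collar_mark (a point): Bystander, to be left alone: stepped steel collar, 40 mm across, 30 mm high, standing; its middle
- bush_mark (a point): Bystander, to be left alone: copper bush, 36 mm across, 25 mm high, standing; its middle
Mind the look-alikes: they are no part of the job. Leave any pink look-alike of the upright alone.

How it is judged:
On the way, in this order (a step that is already met when the one before it is completed fails the run):
1. the tray is off the table with all three rods in it (height (world z) of tray_lip above 0.06 m and distance between each of rod0, rod1, rod2 and tray_lip below 0.085 m and z of each of rod0, rod1, rod2 in the frame of tray_lip above -0.02 m and x of each of rod0, rod1, rod2 in the frame of tray_lip above 0 m), for 0.1 s.
2. the tray is tipped over the slot of the stock box (angle between tray_lip's own z axis and vertical above 0.25 rad and horizontal distance between tray_lip and slot below 0.08 m and height (world z) of tray_lip above 0.07 m), for 0.05 s.
3. all three rods are inside the stock box (x of rod0 in the frame of stockbox between -0.052 and 0.052 m and y of rod0 in the frame of stockbox between -0.082 and 0.082 m and z of each of rod0, rod1, rod2 in the frame of stockbox below 0.06 m and x of rod1 in the frame of stockbox between -0.052 and 0.052 m and y of rod1 in the frame of stockbox between -0.082 and 0.082 m and x of rod2 in the frame of stockbox between -0.052 and 0.052 m and y of rod2 in the frame of stockbox between -0.082 and 0.082 m), for 0.2 s.
At the end, for the whole second after the job is handed in: All three rods and the tray at rest, the rods inside the stock box; the tray hangs by both tabs: tray_hooks within 6 mm of upright_seat along its x, 8 mm along y, 5 mm in height, tray tilt under 0.2 rad, x axes within 0.25 rad (all of step 3 and x of tray_hooks in the frame of upright_seat between -0.006 and 0.006 m and y of tray_hooks in the frame of upright_seat between -0.008 and 0.008 m and z of tray_hooks in the frame of upright_seat between -0.005 and 0.005 m and angle between tray_hooks's own z axis and vertical below 0.2 rad and angle between the x axis of tray_hooks and the x axis of upright_seat, either way round below 0.25 rad and linear speed of each of rod0, rod1, rod2, tray below 0.03 m/s); the robot touches nothing.
It fails at once if a bystander on the bench is shifted by more than 30 mm (distance of any of screwdriver_mark, wrench_mark, oil_can_mark, collar_mark, bush_mark from where it was at the start of the episode above 0.03 m).
It also fails if it takes over 54 s, if anything falls off the work surface, if the arm or the gripper's body presses on something with over 40 N, if the wrist force passes 120 N, or if a joint passes its speed limit or range.

## Working session

There is one attempt and no reset: what is moved stays moved. The work goes in short steps, Python scripts to look and compute and a shell command to move; the robot and the scene stay as the last step left them, time stands still between calls to the robot, and variables do not carry over. Pictures are saved under pics/ and viewed, about 8 in all and at most 12, crops included, and the job is handed in when it is done.

```bash
mkdir -p pics; cat > h.py <<'E'
import numpy as np, cv2
from plant import r
def pts(s):
    K=s["K"];h,w=s["range_z"].shape
    u,v=np.meshgrid(np.arange(w),np.arange(h))
    d=np.stack([(u-K[0,2])/K[0,0],(v-K[1,2])/K[1,1]],-1);p=d.copy()
    for _ in range(20): p=d/(1+s["k1"]*(p**2).sum(-1,keepdims=True))
    z=s["range_z"]; c=np.stack([p[...,0]*z,-p[...,1]*z,-z],-1)
    A=np.array(s["attitude"],float)
    if A.size==4:
        from scipy.spatial.transform import Rotation as R
        A=R.from_quat(A).as_matrix()
    P=c@A.T+np.array(s["position"]); P[z<=0]=np.nan
    return P
def snap(name,tag,crop=None,f=1):
    s=r.snapshot(name);np.savez(f"pics/{tag}.npz",P=pts(s),I=s["pixels"])
    save(tag,tag,crop,f); return s
def save(src,tag,crop=None,f=1):
    im=np.load(f"pics/{src}.npz")["I"][...,::-1]
    if crop: im=im[crop[1]:crop[3],crop[0]:crop[2]]
    cv2.imwrite(f"pics/{tag}.png",cv2.resize(im,None,fx=f,fy=f,interpolation=cv2.INTER_CUBIC))
E
python3 - <<'E'
from h import *
for n in("top","scene"):
    s=snap(n,n+"0"); print(n,s["position"],s["attitude"],s["K"],s["k1"])
print(r.get_state()["eef_rot"],r.tips_ahead)
E
```

```text
top [0.38221054 0.00244935 1.27397834] [-0.04330683  0.04325309  0.71179871 -0.69971157] [[491.03160867   0.         323.08996296]
 [  0.         491.03160867 203.68481172]
 [  0.           0.           1.        ]] -0.08931762817126879
scene [1.34678253 0.52269968 0.86245352] [0.21969788 0.38546767 0.78359142 0.43489309] [[497.13692904   0.         307.54661216]
 [  0.         497.13692904 206.41151658]
 [  0.           0.           1.        ]] -0.031648766374799894
[ 9.88323451e-01  1.52368333e-01 -1.82830592e-04 -7.83500892e-04] 0.019
```

View pics/top0.png

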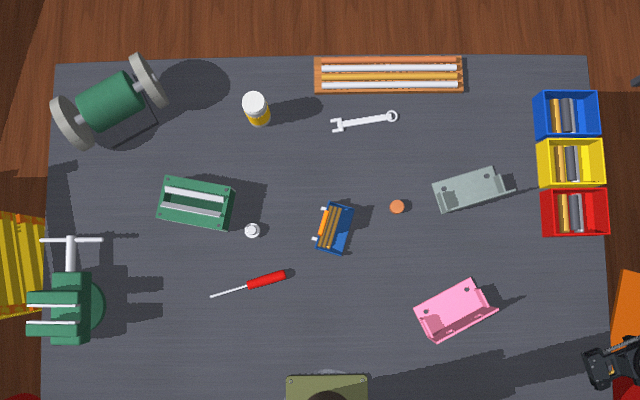

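View pics/scene0.png

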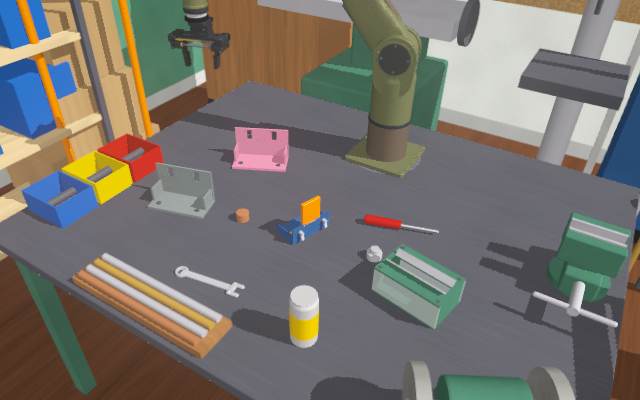

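```bash
python3 - <<'E'
from h import *
d=np.load("pics/top0.npz");P,I=d["P"],d["I"].astype(int)
e=np.load("pics/scene0.npz");Q,J=e["P"],e["I"].astype(int)
hsv=cv2.cvtColor(d["I"],cv2.COLOR_RGB2HSV).astype(int); hs2=cv2.cvtColor(e["I"],cv2.COLOR_RGB2HSV).astype(int)
def box(pts,n):
    c,wh,a=cv2.minAreaRect((pts[:,:2]*1000).astype(np.float32)); print(n,len(pts),np.round(c,1),np.round(wh,1),round(a,1),"z",np.round(np.percentile(pts[:,2],[1,50,99]),3))
def reg(P,x0,y0,x1,y1,m,n):
    p=P[y0:y1,x0:x1][m[y0:y1,x0:x1]];p=p[np.isfinite(p).all(1)]; box(p,n); return p
z=P[...,2];zq=Q[...,2]
reg(P,300,190,365,265,z>.012,"tray all")
org=lambda h:(h[...,0]<20)&(h[...,1]>200)&(h[...,2]>150)
reg(P,300,190,365,265,org(hsv)&(z>.09),"plate top")
reg(Q,290,190,330,230,org(hs2),"plate scene")
reg(P,145,165,245,240,(z>.068)&(z<.08),"lid");reg(P,145,165,245,240,z>.08,"flares");reg(P,145,165,245,240,z>.055,"box")
reg(P,425,160,525,220,z>.095,"upr top");reg(P,425,160,525,220,(z>.002)&(z<.06),"upr low");reg(Q,145,160,220,220,zq>.095,"upr top scene")
reg(Q,145,160,220,220,(zq>.01),"upr scene")
for n,(u,v) in dict(collar=(252,229),bush=(397,206),can=(255,102),hookA=(316,238),hookB=(325,204)).items(): print(n,P[v,u])
a=d["I"][155:270,290:530];cv2.imwrite("pics/crop1.png",cv2.resize(a[...,::-1],(790,379),interpolation=2))
a=d["I"][160:245,140:270];b=e["I"][155:265,140:340]
c=np.vstack([cv2.resize(a[...,::-1],(459,300)),cv2.resize(b[...,::-1],(545,300))[:, :459]]);
cv2.imwrite("pics/crop2.png",np.hstack([cv2.resize(a[...,::-1],(400,262)),np.zeros((262,10,3),np.uint8),cv2.resize(b[...,::-1],(390,262))]))
E
```

```text
tray all 825 [474.9 -21.4] [ 84.4 126. ] 72.5 z [0.012 0.016 0.116]
plate top 90 [481.1   1.8] [ 9.4 58. ] 72.5 z [0.106 0.113 0.118]
plate scene 357 [482.3   5.1] [12.1 61.2] 72.2 z [0.052 0.085 0.114]
lid 1867 [541.2 325. ] [173.4 111.6] 78.5 z [0.071 0.076 0.08 ]
flares 626 [539.9 324.2] [165.6 107.8] 79.0 z [0.08  0.084 0.091]
box 2554 [541.1 324.8] [173.7 111.7] 78.3 z [0.06  0.077 0.09 ]
upr top 150 [ 531.4 -387.3] [  5.6 170.4] 16.0 z [0.097 0.104 0.109]
upr low 3179 [ 570.5 -401.3] [272.3 159. ] 89.0 z [0.002 0.007 0.05 ]
upr top scene 191 [ 531.1 -385.2] [ 14.7 170.4] 14.5 z [0.095 0.101 0.106]
upr scene 1893 [ 548.3 -440.5] [316.2 152.3] 77.8 z [0.01  0.045 0.105]
collar [0.47343837 0.18267114 0.03251786]
bush [ 0.52666066 -0.18822512  0.02549378]
can [0.77352577 0.1618302  0.13164358]
hookA [0.4475217  0.02050667 0.04147998]
hookB [ 0.53830862 -0.00378126 -0.0014955 ]
```

View pics/crop1.png

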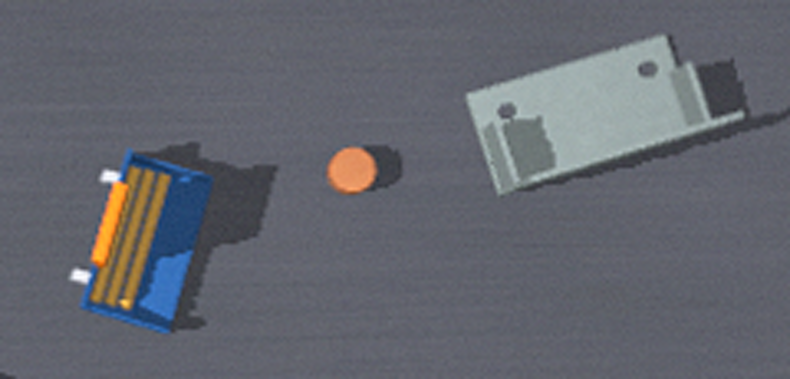

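View pics/crop2.png

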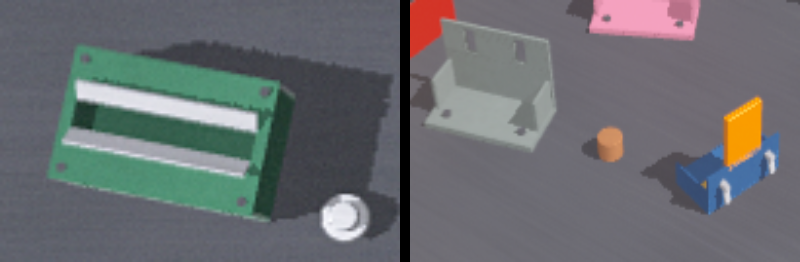

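Three uprights-like/box-like candidates. The grey plate at top (468,190) is the upright, and the pink one at (455,308) is the look-alike. The green slotted box with steel flares at (197,203) is the stock box. The tray is at (333,228), with its orange plate and hooks on the +Y side. The crops confirm all of these, and the sizes match (173x111 box, 170x5 upright, 58x9 grip plate).

I'll go above the tray so that the jaws close along the plate's 60 mm length. The tray can then pivot about its y axis.

```bash
for i in 1 2 3 4; do python3 -m inch '[[0.49,1,0,0.38,88],[0.49,1,0,0.38,88],[0.49,1,0,0.38,88],[0.49,1,0,0.38,88],[0.49,1,0,0.38,88]]' 40 | tail -1; done; python3 -m inch '[[0.49,1,0,0.38,88],[0.49,1,-0.3,0.38,88],[0.49,1,-0.5,0.38,88],[0.49,1,-0.5,0.4,88],[0,0,0,0,88]]'
python3 - <<'E'
from h import *
s=snap("wrist","w1");print(r.get_state()["tool_pos"],r.get_state()["q"])
d=np.load("pics/w1.npz");P=d["P"];h=cv2.cvtColor(d["I"],cv2.COLOR_RGB2HSV).astype(int)
m=(h[...,0]<20)&(h[...,1]>200)&(h[...,2]>120)&(P[...,2]>.1)&(P[...,2]<.125)&(np.hypot(P[...,0]-.481,P[...,1])<.08)
p=P[m];print(len(p),cv2.minAreaRect((p[:,:2]*1000).astype(np.float32)),np.nanmedian(p[:,2]))
E
```

```text
opening: 1.002
opening: 0.998
opening: 0.998
opening: 1.004
clock: 2.6
tool_pos: [0.483, 0.0082, 0.2241]
eef_rot: [0.805, 0.593, 0.001, -0.001]
contact_force: [-0.6, 0.6, -0.6]
opening: 0.995
[0.48213401 0.0057125  0.22447969] [ 0.14055206  0.57783448 -0.38532127  2.01535555  0.36168035  0.61508909
 -0.79141074]
54 ((481.1533203125, 2.2222070693969727), (9.397590637207031, 57.4224967956543), 72.25476837158203) 0.11033957308392754
```

View pics/w1.png

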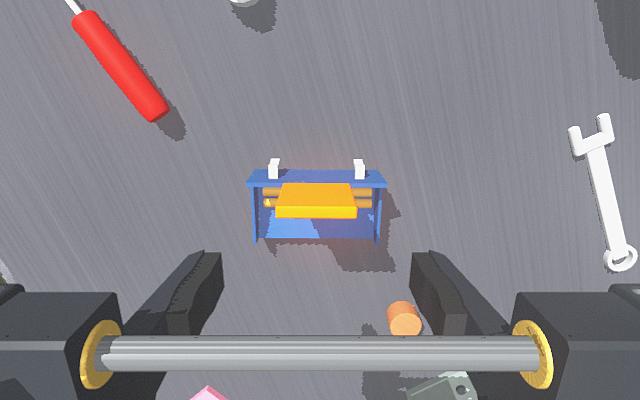

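The wrist view shows the plate at (316,200) parallel to the jaw axis, between the fingers. I'll descend and grip.

```bash
python3 -m inch '[[-0.04,-0.15,-1,0,88],[0,0,-1,0,88],[0,0,-1,0,88],[0,0,-1,0,88],[0,0,-0.7,0,88]]' |tail -5; python3 -m inch '[[0,0,-0.4,0,88],[0,0,0,0,88],[0,0,0,0,50],[0,0,0,0,50],[0,0,0,0,50]]' 50; python3 -m inch '[[0,0,0,0,50],[0,0,0,0,50],[0,0,0,0,50],[0,0,0,0,50],[0,0,0,0,50]]';python3 -m inch '[[0,0,0.4,0,50],[0,0,0.4,0,50],[0,0,0.4,0,50],[0,0,0.4,0,50],[0,0,0.4,0,50]]'
python3 - <<'E'
from h import *
s=snap("scene","s1",(220,140,420,270),3);snap("top","t1")
E
```

```text
clock: 3.15
tool_pos: [0.4803, -0.0016, 0.1068]
eef_rot: [0.808, 0.589, -0.001, 0.0]
contact_force: [0.2, -0.0, -0.4]
opening: 1.001
clock: 3.65
tool_pos: [0.4817, 0.0001, 0.0985]
eef_rot: [0.807, 0.59, 0.001, 0.0]
contact_force: [-1.0, 0.6, -0.2]
opening: 0.753
clock: 4.15
tool_pos: [0.4811, 0.0003, 0.0983]
eef_rot: [0.807, 0.59, 0.0, 0.0]
contact_force: [-1.5, 0.6, 5.2]
opening: 0.676
clock: 4.65
tool_pos: [0.4812, 0.0001, 0.1487]
eef_rot: [0.807, 0.59, 0.0, 0.0]
contact_force: [0.5, -0.6, -4.3]
opening: 0.675
```

View pics/s1.png

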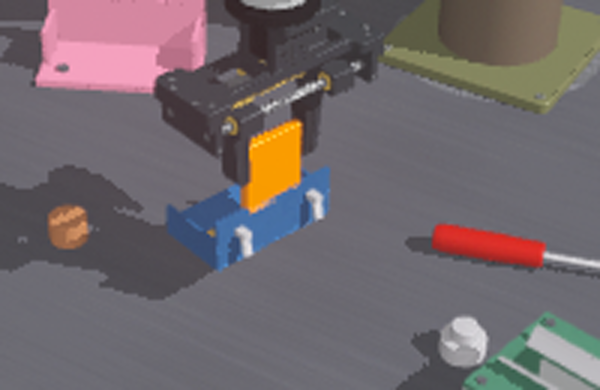

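```bash
cat >> h.py <<'E'
def plate(cam="scene"):
    s=r.snapshot(cam);P=pts(s);h=cv2.cvtColor(s["pixels"],cv2.COLOR_RGB2HSV).astype(int);t=np.array(r.get_state()["tool_pos"])
    m=(h[...,0]<20)&(h[...,1]>190)&(h[...,2]>100)&(np.linalg.norm(P-t,axis=-1)<.11)
    m=cv2.erode(m.astype(np.uint8),np.ones((3,3)))>0
    p=P[m];c=np.median(p,0);p=p[np.abs(p-c).max(1)<.06]
    for _ in range(4):
        c=p.mean(0);n=np.linalg.svd(p-c)[2][2];d=np.abs((p-c)@n);p=p[d<max(2.2*d.std(),.001)] if len(p)>30 else p
    print(cam,"n",len(p),"c",c.round(4),"normal",n.round(3),"tilt",np.degrees(np.arcsin(n[2])).round(1),"yaw",np.degrees(np.arctan2(n[1],n[0])).round(1),"tcp",t.round(4))
    return s
E
python3 -m inch '[[0,0,0.4,0,50],[0,0,0.5,0,50],[0,0,0.5,0,50],[0,0,0.5,0,50],[0,0,0.5,0,50]]'|tail -5
python3 -c "
from h import *
plate()"
```

```text
clock: 5.25
tool_pos: [0.4807, 0.0001, 0.2084]
eef_rot: [0.807, 0.59, -0.0, -0.0]
contact_force: [-0.3, 0.1, -4.9]
opening: 0.677
scene n 136 c [0.4822 0.0075 0.1911] normal [ 0.282  0.959 -0.014] tilt -0.8 yaw 73.6 tcp [4.816e-01 3.000e-04 2.099e-01]
```

Tray held level. Now swing it to the robot side of the box, lip facing the slot (turn +96°).

```bash
for i in 1 2 3; do python3 -m inch '[[-0.17,0.88,0,1,50],[-0.17,0.88,0,1,50],[-0.17,0.88,0,1,50],[-0.17,0.88,0,1,50],[-0.17,0.88,0,1,50]]' | tail -5|head -1; done; python3 -m inch '[[-0.15,0.84,0,1,50],[0,0,0,0,50],[0,0,0,0,50]]'
python3 - <<'E'
from h import *
s=snap("top","t2",(130,150,330,270),4); 
s=plate()
from scipy.spatial.transform import Rotation as R
st=r.get_state();t=np.array(st["tool_pos"]);x=R.from_quat(st["eef_rot"]).as_matrix()[:,0]
print("tool x yaw",np.degrees(np.arctan2(x[1],x[0])))
a=np.radians(-11.6);u=np.array([np.cos(a),np.sin(a)]);v=np.array([-u[1],u[0]]);d=t[:2]-[.541,.325];print("P u,v",d@u,d@v)
# flare edges from initial top cloud
P=np.load("pics/top0.npz")["P"].reshape(-1,3);q=P[:,:2]-[.541,.325];U=q@u;V=q@v
k=(abs(U)<.04)&(abs(V)<.06)&(P[:,2]>.03)
for b in np.arange(-.036,.037,.003):
    m=k&(abs(U-b)<.0015); print(round(b,3),m.sum(),np.nanmedian(P[m,2]).round(4) if m.any() else "")
k=(abs(V)<.1)&(abs(U)<.03)&(P[:,2]>.083);print("flare V",np.percentile(V[k],[0,1,99,100]))
E
```

```text
clock: 5.8
clock: 6.3
clock: 6.8
clock: 7.1
tool_pos: [0.4133, 0.3506, 0.2071]
eef_rot: [0.102, 0.995, -0.001, -0.0]
contact_force: [-0.0, -1.0, -4.5]
opening: 0.677
scene n 220 c [0.417  0.3528 0.1889] normal [ 0.979 -0.204  0.002] tilt 0.1 yaw -11.7 tcp [0.414  0.3495 0.2071]
tool x yaw 168.24953069764217
P u,v -0.12937271212919996 -0.001589201630111171
-0.036 57 0.0764
-0.033 57 0.0764
-0.03 60 0.0765
-0.027 69 0.078
-0.024 54 0.088
-0.021 56 0.0849
-0.018 53 0.082
-0.015 54 0.0791
-0.012 33 0.0762
-0.009 0 
-0.006 0 
-0.003 0 
0.0 0 
0.003 0 
0.006 0 
0.009 0 
0.012 37 0.0774
0.015 63 0.0795
0.018 66 0.0821
0.021 60 0.0854
0.024 64 0.0883
0.027 35 0.0797
0.03 53 0.0759
0.033 60 0.0763
0.036 55 0.0762
flare V [-0.07644763 -0.07510572  0.0725921   0.07486067]
```

View pics/t2.png

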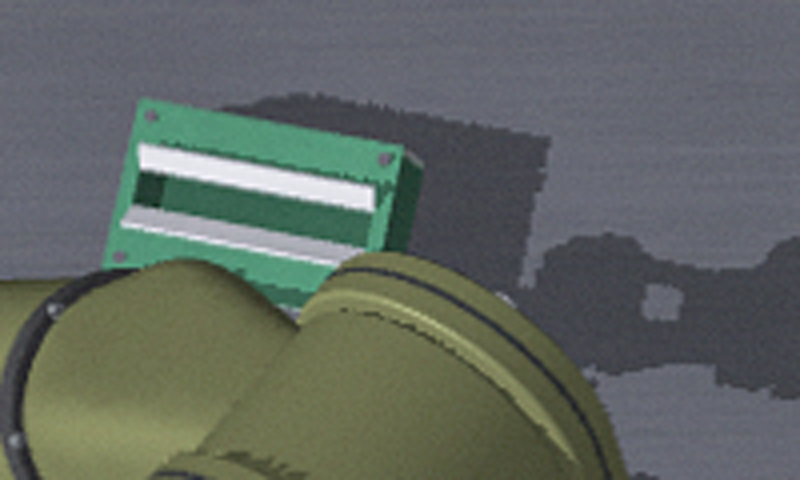

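```bash
python3 -m inch '[[0,0,-0.54,0,50],[0,0,-0.54,0,50],[0.68,-0.14,0,0,50],[0.68,-0.14,0,0,50],[0,0,0,0,50]]'; python3 -m inch '[[0.27,-0.06,0.13,0,50],[0.27,-0.06,0.13,0,50],[0.27,-0.06,0.13,0,50],[0.29,-0.06,0.11,0,50],[0.29,-0.06,0.11,0,50]]'
python3 - <<'E'
from h import *
s=plate();t=np.array(r.get_state()["tool_pos"]);a=np.radians(-11.6);u=np.array([np.cos(a),np.sin(a)]);v=np.array([-u[1],u[0]]);d=t[:2]-[.541,.325];print("P u,v",d@u,d@v)
np.savez("pics/s3.npz",P=pts(s),I=s["pixels"]);save("s3","s3",(340,170,540,320),4)
E
```

```text
clock: 7.7
tool_pos: [0.4499, 0.3422, 0.179]
eef_rot: [0.104, 0.995, -0.001, 0.0]
contact_force: [0.5, -0.9, -4.7]
opening: 0.673
clock: 8.2
tool_pos: [0.481, 0.3369, 0.1965]
eef_rot: [0.101, 0.995, -0.0, -0.001]
contact_force: [-5.1, -1.1, -2.0]
opening: 0.674
scene n 225 c [0.4801 0.3407 0.178 ] normal [-0.936  0.196  0.292] tilt 17.0 yaw 168.2 tcp [0.4828 0.3366 0.1969]
P u,v -0.05934988927405584 -0.00031504223136439956
```

View pics/s3.png

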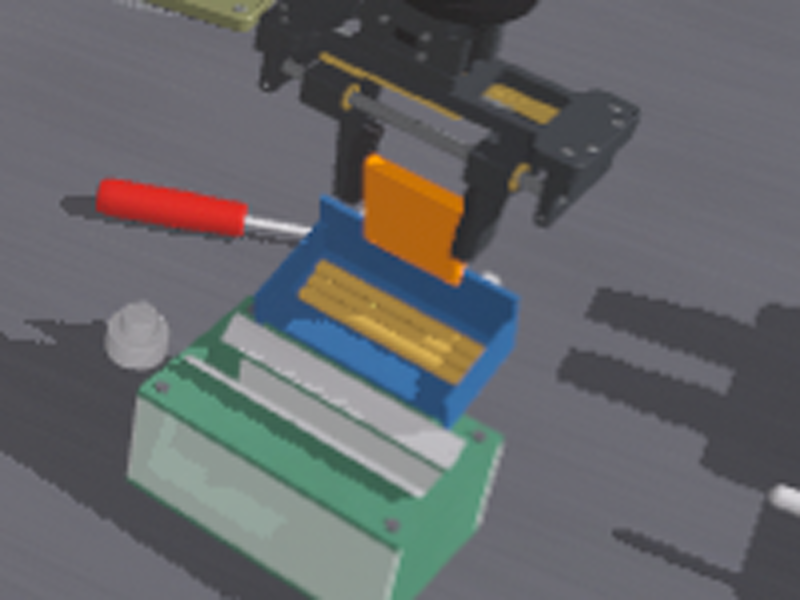

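The tray is at 17° with its front against the near flare, and the rods are still on the floor of the tray. I'll continue along the arc to about 45°.

```bash
python3 -m inch '[[0.26,-0.05,0.06,0,50],[0.26,-0.05,0.06,0,50],[0.38,-0.08,0.05,0,50],[0.46,-0.09,0.01,0,50],[0.46,-0.1,-0.03,0,50]]'; python3 -m inch '[[0.31,-0.06,-0.05,0,50],[0,0,0,0,50],[0,0,0,0,50],[0,0,0,0,50],[0,0,0,0,50]]'
python3 - <<'E'
from h import *
s=plate();np.savez("pics/s4.npz",P=pts(s),I=s["pixels"]);save("s4","s4",(340,170,540,320),4)
E
```

```text
clock: 8.75
tool_pos: [0.5275, 0.3284, 0.2011]
eef_rot: [0.101, 0.995, 0.001, -0.0]
contact_force: [-3.7, 0.4, 0.8]
opening: 0.67
clock: 9.25
tool_pos: [0.5357, 0.3267, 0.1989]
eef_rot: [0.101, 0.995, 0.001, 0.0]
contact_force: [-2.3, 0.6, 3.3]
opening: 0.675
scene n 24 c [0.5451 0.3291 0.2061] normal [-0.545  0.12   0.83 ] tilt 56.1 yaw 167.6 tcp [0.5356 0.3268 0.1988]
```

View pics/s4.png

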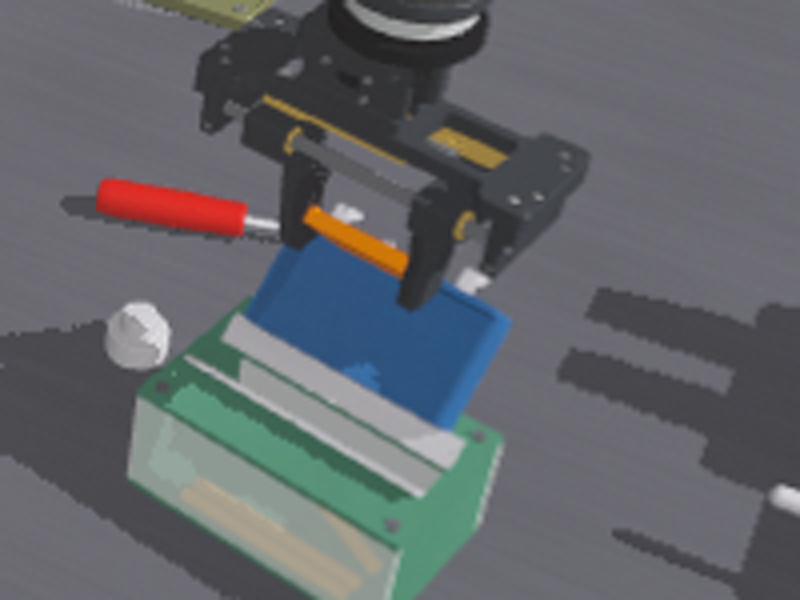

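Tray is empty and the rods are visible in the box. I'll lift off and carry the tray to the open table, turning it to the upright's orientation (−153°).

```bash
python3 -m inch '[[-0.4,0.08,0.6,0,50],[-0.5,0.1,0.6,0,50],[-0.5,0.1,0.6,0,50],[-0.09,-0.54,0,-0.9,50],[-0.09,-0.54,0,-0.98,50]]'|tail -5
for i in 1 2 3 4; do python3 -m inch '[[-0.09,-0.55,0,-0.98,50],[-0.09,-0.55,0,-0.98,50],[-0.09,-0.55,0,-0.98,50],[-0.09,-0.55,0,-0.98,50],[-0.09,-0.55,0,-0.98,50]]'|tail -4|head -2; done
python3 -m inch '[[-0.09,-0.55,0,-0.98,50],[-0.09,-0.55,0,-0.98,50],[-0.09,-0.55,0,-0.98,50],[-0.09,-0.55,0,-0.98,50],[0,0,0,0,50]]'
python3 - <<'E'
from h import *
from scipy.spatial.transform import Rotation as R
s=plate();x=R.from_quat(r.get_state()["eef_rot"]).as_matrix()[:,0];print(np.degrees(np.arctan2(x[1],x[0])),r.get_state()["q"])
np.savez("pics/s5.npz",P=pts(s),I=s["pixels"])
P=pts(s);t=r.get_state()["tool_pos"];h=cv2.cvtColor(s["pixels"],cv2.COLOR_RGB2HSV).astype(int)
m=(abs(h[...,0]-108)<10)&(h[...,1]>150)&(np.linalg.norm(P-t,axis=-1)<.2);print(m.sum(),np.percentile(P[m],[1,99],axis=0))
E
```

```text
clock: 9.8
tool_pos: [0.4948, 0.3069, 0.2454]
eef_rot: [0.199, 0.98, 0.001, 0.001]
contact_force: [0.3, 0.2, -2.6]
opening: 0.674
tool_pos: [0.4839, 0.2371, 0.2448]
eef_rot: [0.442, 0.897, 0.0, 0.0]
tool_pos: [0.4727, 0.1686, 0.2447]
eef_rot: [0.655, 0.755, 0.001, 0.0]
tool_pos: [0.4615, 0.1001, 0.2447]
eef_rot: [0.826, 0.564, 0.001, 0.0]
tool_pos: [0.4504, 0.0315, 0.2446]
eef_rot: [0.942, 0.336, 0.001, -0.0]
clock: 12.3
tool_pos: [0.4412, -0.0249, 0.2444]
eef_rot: [0.99, 0.138, 0.0, 0.0]
contact_force: [-0.4, 0.6, -3.0]
opening: 0.674
scene n 162 c [ 0.4547 -0.018   0.2354] normal [0.692 0.2   0.693] tilt 43.9 yaw 16.1 tcp [ 0.4417 -0.0236  0.2443]
16.050338556557534 [ 0.034941    0.48213913 -0.12737249  2.11088895  0.1117934   0.55381089
 -1.46384853]
10 [[0.44549594 0.04020895 0.14121787]
 [0.49764001 0.05531223 0.20095437]]
```

```bash
python3 -m inch '[[0,0,-0.9,0,50],[0,0,-1,0,50],[0,0,-1,0,50],[0,0,-1,0,50],[0,0,-0.6,0,50]]'|tail -5
python3 -m inch '[[0,0,-0.5,0,50],[0,0,0,0,50],[0,0,0,0,50],[0,0,0,0,50],[0,0,0,0,50]]' 4
python3 -c "
from h import *
plate()"
```

```text
clock: 12.85
tool_pos: [0.4421, -0.0219, 0.13]
eef_rot: [0.99, 0.141, -0.0, -0.001]
contact_force: [-0.4, -0.4, -3.2]
opening: 0.669
clock: 13.35
tool_pos: [0.4425, -0.0237, 0.1192]
eef_rot: [0.99, 0.139, 0.001, -0.0]
contact_force: [-0.2, -0.5, -4.4]
opening: 0.678
scene n 126 c [ 0.4538 -0.0175  0.1036] normal [-0.96  -0.26  -0.105] tilt -6.0 yaw -164.9 tcp [ 0.4426 -0.0238  0.1191]
```

It swung back to 6°, as gravity should do. I'll press it flat, release, rise and turn the jaws 90° to regrip across the plate.

```bash
python3 -m inch '[[0,0,-0.3,0,50],[0,0,-0.3,0,50],[0,0,-0.2,0,50],[0,0,0,0,50],[0,0,0,0,88]]'|tail -5
python3 -m inch '[[0,0,0,0,88],[0,0,0,0,88],[0,0,0,0,88],[0,0,0.8,0,88],[0,0,1,0,88]]'|tail -5
python3 -m inch '[[0,0,1,1,88],[0,0,1,1,88],[0,0,1,1,88],[0,0,0,1,88],[0,0,0,1,88]]'|tail -5
python3 -m inch '[[0,0,0,1,88],[0,0,0,1,88],[0,0,0,1,88],[0,0,0,1,88],[0,0,0,1,88]]'|tail -5
python3 -m inch '[[0,0,0,1,88],[0,0,0,1,88],[0,0,0,1,88],[0,0,0,1,88],[0,0,0,1,88]]'|tail -5
python3 - <<'E'
from h import *
plate();s=snap("wrist","w2")
d=np.load("pics/w2.npz");P=d["P"];h=cv2.cvtColor(d["I"],cv2.COLOR_RGB2HSV).astype(int);t=r.get_state()["tool_pos"]
m=(h[...,0]<20)&(h[...,1]>190)&(h[...,2]>100)&(P[...,2]>.1)&(P[...,2]<.125)&(np.hypot(P[...,0]-t[0],P[...,1]-t[1])<.08)
p=P[m];print(len(p),cv2.minAreaRect((p[:,:2]*1000).astype(np.float32)),np.nanmedian(p[:,2]))
from scipy.spatial.transform import Rotation as R
x=R.from_quat(r.get_state()["eef_rot"]).as_matrix()[:,1];print("tool y yaw",np.degrees(np.arctan2(x[1],x[0])))
# upright from first clouds
for n in("top0","scene0"):
    Q=np.load(f"pics/{n}.npz")["P"].reshape(-1,3)
    k=(np.hypot(Q[:,0]-.531,Q[:,1]+.386)<.1)&(Q[:,2]>.098)&(Q[:,2]<.115);q=Q[k];c=np.median(q[:,:2],0)
    dd=np.linalg.svd(q[:,:2]-q[:,:2].mean(0))[2][0];nn=np.array([abs(dd[1]),-dd[0]*np.sign(dd[1])]);w=(q[:,:2]-c)@dd;e=np.percentile(w,[1,99]);g=(q[:,:2]-c)@nn
    print(n,k.sum(),"yaw",np.degrees(np.arctan2(nn[1],nn[0])),"len",np.ptp(w),"center",c+dd*(w.max()+w.min())/2,"normal spread",np.percentile(g,[1,25,50,75,99]),np.median(q[:,2]))
E
```

```text
clock: 13.9
tool_pos: [0.4412, -0.0242, 0.0982]
eef_rot: [0.99, 0.139, -0.001, 0.0]
contact_force: [-0.3, 0.3, -0.7]
opening: 0.747
clock: 14.4
tool_pos: [0.4413, -0.024, 0.1434]
eef_rot: [0.99, 0.139, -0.001, -0.0]
contact_force: [0.6, -0.0, -0.2]
opening: 0.998
clock: 14.9
tool_pos: [0.4424, -0.0242, 0.2195]
eef_rot: [0.92, 0.392, 0.001, 0.001]
contact_force: [-0.4, 0.6, -0.2]
opening: 1.001
clock: 15.4
tool_pos: [0.4418, -0.0242, 0.2185]
eef_rot: [0.787, 0.617, -0.0, 0.0]
contact_force: [0.3, -0.2, -0.9]
opening: 1.0
clock: 15.9
tool_pos: [0.4418, -0.0243, 0.2185]
eef_rot: [0.6, 0.8, -0.0, -0.0]
contact_force: [0.3, 0.2, 0.1]
opening: 0.995
scene n 0 c [nan nan nan] normal [0. 0. 1.] tilt 90.0 yaw 0.0 tcp [ 0.4417 -0.0244  0.2184]
92 ((450.9124755859375, -20.457561492919922), (9.186271667480469, 57.0963249206543), 16.174724578857422) 0.111133046514333
tool y yaw 15.964334276034263
top0 145 yaw 16.05042359874666 len 0.17041604309049685 center [ 0.53050002 -0.38751429] normal spread [-0.00174451 -0.00038373  0.00088979  0.002194    0.00366701] 0.10374118588498549
scene0 146 yaw 15.675841960314697 len 0.1699882025390208 center [ 0.53110398 -0.38524322] normal spread [-0.00778393 -0.00208144  0.00021848  0.00181111  0.00458723] 0.10206509382101514
  return _methods._mean(a, axis=axis, dtype=dtype,
  ret = um.true_divide(
h.py:28: RuntimeWarning: Mean of empty slice.
  c=p.mean(0);n=np.linalg.svd(p-c)[2][2];d=np.abs((p-c)@n);p=p[d<max(2.2*d.std(),.001)] if len(p)>30 else p
```

View pics/w2.png

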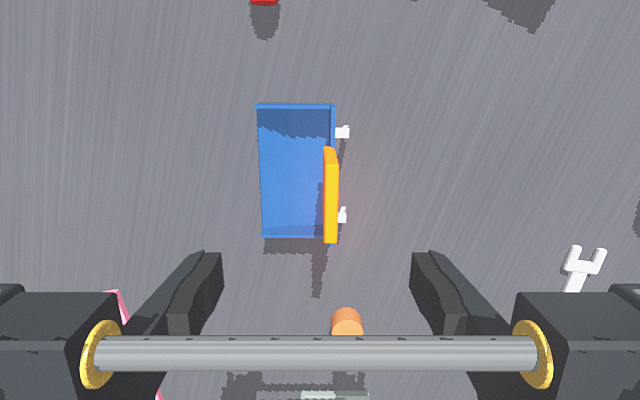

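The tray is flat and empty, and the plate at (330,195) is parallel to the fingers. I'll regrip it across its thickness.

```bash
python3 -m inch '[[0.36,0.15,0,0,88],[0,0,-1,0,88],[0,0,-1,0,88],[0,0,-1,0,88],[0,0,-1,0,88]]'|tail -5
python3 -m inch '[[0,0,-0.74,0,88],[0,0,0,0,40],[0,0,0,0,20],[0,0,0,0,0],[0,0,0,0,0]]' 20|tail -5
python3 -m inch '[[0,0,0,0,0],[0,0,0,0,0],[0,0,0,0,0],[0,0,0,0,0],[0,0,0,0,0]]' 20|tail -5
python3 -m inch '[[0,0,0,0,0],[0,0,0,0,0],[0,0,0,0,0],[0,0,0.5,0,0],[0,0,0.5,0,0]]' 60|tail -5
python3 -c "
from h import *
s=plate();np.savez('pics/s6.npz',P=pts(s),I=s['pixels'])"
```

```text
clock: 16.5
tool_pos: [0.4522, -0.02, 0.1176]
eef_rot: [0.603, 0.798, 0.0, 0.001]
contact_force: [0.2, -0.1, 0.5]
opening: 0.995
clock: 17.0
tool_pos: [0.4519, -0.0203, 0.1009]
eef_rot: [0.602, 0.798, 0.001, 0.001]
contact_force: [0.5, -0.3, -0.5]
opening: 0.655
clock: 17.5
tool_pos: [0.4512, -0.0203, 0.1]
eef_rot: [0.602, 0.798, 0.0, -0.0]
contact_force: [-0.9, 0.5, 0.7]
opening: 0.207
clock: 18.0
tool_pos: [0.4505, -0.0203, 0.1248]
eef_rot: [0.602, 0.799, -0.001, -0.001]
contact_force: [0.1, 0.4, -3.0]
opening: 0.108
scene n 79 c [ 0.4538 -0.0131  0.0963] normal [ 0.961  0.276 -0.013] tilt -0.7 yaw 16.0 tcp [ 0.4513 -0.0204  0.1264]
```

```bash
python3 -m inch '[[0,-0.4,0.4,0,0],[0,-0.9,0.4,0,0],[0.03,-1,0.4,0,0],[0.03,-1,0.4,0,0],[0.03,-1,0,0,0]]'|tail -5
for i in 1 2; do python3 -m inch '[[0.03,-1,0,0,0],[0.03,-1,0,0,0],[0.03,-1,0,0,0],[0.03,-1,0,0,0],[0.03,-1,0,0,0]]'|tail -4|head -1;done
python3 -m inch '[[0,-0.7,0,0,0],[0,-0.4,0,0,0],[0,0,0,0,0],[0,0,0,0,0]]'|tail -5
python3 - <<'E'
from h import *
s=plate();np.savez('pics/s7.npz',P=pts(s),I=s['pixels']);save("s7","s7",(130,120,290,240),5)
w=snap("wrist","w3");snap("top","t3")
for n in("s7","w3","t3"):
    Q=np.load(f"pics/{n}.npz")["P"].reshape(-1,3)
    t=np.array([-.274,.962]);nn=np.array([.962,.274]);d=Q[:,:2]-[.5308,-.3864];a=d@nn;b=d@t
    k=(abs(a)<.015)&(abs(b)<.12)&(Q[:,2]>.1)&(Q[:,2]<.108)
    if k.sum()>10: print(n,k.sum(),"a pct",np.percentile(a[k],[5,50,95]),"b",np.percentile(b[k],[1,99]),"slope",np.polyfit(b[k],a[k],1))
E
```

```text
clock: 18.55
tool_pos: [0.4535, -0.1289, 0.1654]
eef_rot: [0.602, 0.798, 0.0, 0.0]
contact_force: [1.5, 1.1, -4.1]
opening: 0.107
tool_pos: [0.4564, -0.2539, 0.1642]
tool_pos: [0.4599, -0.3787, 0.1638]
clock: 19.95
tool_pos: [0.4608, -0.4039, 0.1645]
eef_rot: [0.602, 0.799, 0.0, -0.001]
contact_force: [0.2, -0.1, -2.4]
opening: 0.108
scene n 48 c [ 0.4613 -0.3911  0.1405] normal [0.972 0.233 0.008] tilt 0.5 yaw 13.5 tcp [ 0.4611 -0.4035  0.1648]
s7 112 a pct [-0.00536609  0.00020242  0.00343235] b [-0.08113033  0.08246033] slope [-0.00226576 -0.00020226]
w3 2277 a pct [-0.00400048 -0.00192966  0.00088348] b [-0.03570556  0.08270931] slope [ 0.00141213 -0.00186355]
t3 77 a pct [-0.00202971  0.00029166  0.00258293] b [-0.01347027  0.08321754] slope [-0.00597676  0.00053012]
```

View pics/s7.png

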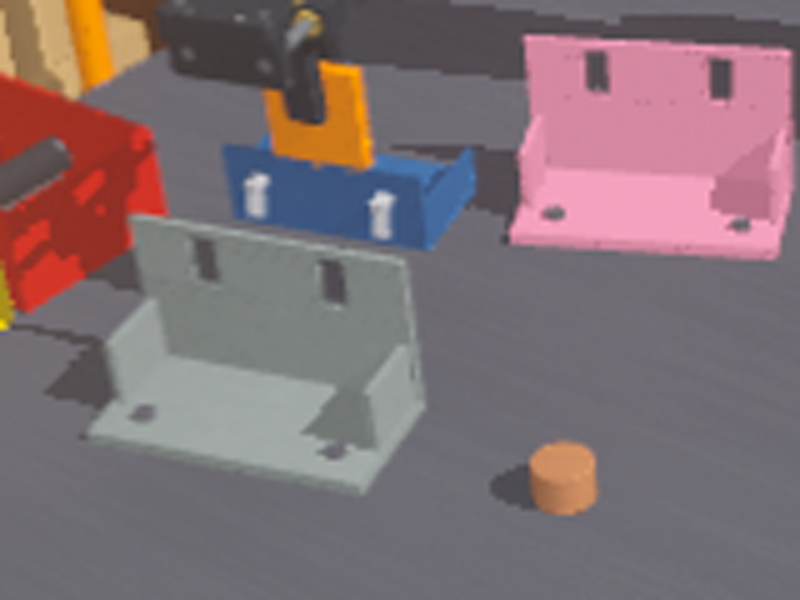

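View pics/w3.png

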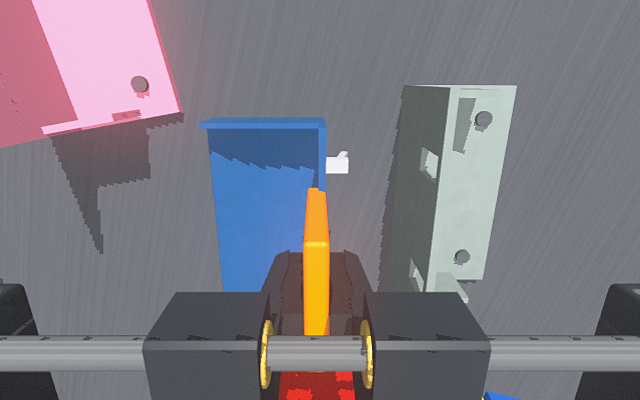

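```bash
python3 - <<'E'
from h import *
t=np.array([-.274,.962]);nn=np.array([.962,.274]);O=np.array([.5308,-.3864])
d=np.load("pics/s7.npz");P,I=d["P"],d["I"];h=cv2.cvtColor(I,cv2.COLOR_RGB2HSV).astype(int)
A=(P[...,:2]-O)@nn;B=(P[...,:2]-O)@t;Z=P[...,2]
m=(abs(h[...,0]-108)<10)&(h[...,1]>120)&(abs(B)<.09)&(A<0)&(A>-.13)&(Z>.05)
print("blue back wall",m.sum(),"A",np.percentile(A[m],[5,50,95]),"B",np.percentile(B[m],[.5,99.5]),"Z",np.percentile(Z[m],[1,99]))
m=(h[...,1]<60)&(h[...,2]>170)&(abs(B)<.07)&(A<-.02)&(A>-.08)&(Z>.06)&(Z<.12)
for s in(1,-1):
    k=m&(B*s>0);print("tab",k.sum(),"A",np.percentile(A[k],[5,50,95]),"B",np.percentile(B[k],[2,50,98]),"Z",np.percentile(Z[k],[2,98]))
m=(abs(A)<.006)&(abs(B)<.1)&(Z>.085)&(Z<.1);print("upright B",np.percentile(B[m],[.5,99.5]))
rows=np.histogram(B[(abs(A)<.006)&(Z>.07)&(Z<.093)],np.arange(-.088,.089,.004));print(rows[0])
w=np.load("pics/w3.npz");P,I=w["P"],w["I"]
print("tab w3",[((P[v,u,:2]-O)@t,P[v,u,2]) for v,u in((153,335),(172,335),(163,335))])
B=(P[...,:2]-O)@t;A=(P[...,:2]-O)@nn
for v in range(140,185,3): print(v,[(round(A[v,u]*1e3),round(B[v,u]*1e3),round(P[v,u,2]*1e3)) for u in(418,424,428,432)])
x=(np.array(r.get_state()["tool_pos"])[:2]-O);print("tcp A,B",x@nn,x@t)
E
```

```text
blue back wall 523 A [-0.11873035 -0.06867606 -0.06383804] B [-0.05768082  0.06801756] Z [0.06626789 0.11566822]
tab 25 A [-0.0664496  -0.05799395 -0.05408721] B [0.03966467 0.04514175 0.04925107] Z [0.08028357 0.10135265]
tab 22 A [-0.06650674 -0.05973443 -0.05395013] B [-0.03924396 -0.03492227 -0.03205601] Z [0.0791686  0.10211938]
upright B [-0.08053957  0.08600388]
[ 0  8  5  6 10  5  9  8  7 10  3  0  0  1  8  9  5 11  7  9  6 10  4 10
 10  8 10  9 10 10  4  0  0  1  6  8  7  8 10 11 10  7  9  5]
tab w3 [(np.float64(0.02866855858727439), np.float64(0.000755844030149555)), (np.float64(0.038056213214464556), np.float64(0.10040704556724467)), (np.float64(0.04318487743750554), np.float64(0.10032755634624052))]
140 [(-4, 49, 55), (-4, 51, 69), (-4, 52, 77), (-4, 53, 84)]
143 [(-4, 47, 56), (-4, 49, 69), (-4, 51, 78), (-4, 52, 84)]
146 [(-4, 45, 57), (-4, 47, 69), (-4, 49, 78), (-4, 50, 86)]
149 [(-4, 43, 58), (-2, 45, 66), (-4, 47, 78), (-4, 49, 87)]
152 [(-4, 41, 58), (-2, 43, 66), (0, 43, 66), (-4, 47, 86)]
155 [(-4, 39, 60), (-2, 41, 67), (1, 41, 66), (22, 29, 10)]
158 [(-4, 37, 59), (-1, 38, 65), (1, 39, 66), (23, 26, 8)]
161 [(-4, 35, 60), (-1, 37, 65), (1, 37, 66), (23, 24, 9)]
164 [(-4, 34, 62), (-1, 35, 66), (20, 21, 8), (23, 21, 9)]
167 [(-4, 32, 63), (-1, 33, 66), (20, 19, 9), (24, 19, 9)]
170 [(-4, 30, 63), (-1, 31, 65), (21, 16, 9), (24, 16, 9)]
173 [(-4, 28, 63), (-3, 30, 73), (0, 30, 72), (24, 14, 9)]
176 [(-4, 26, 65), (-3, 29, 75), (-3, 31, 81), (0, 31, 81)]
179 [(-3, 24, 63), (-4, 28, 78), (-4, 30, 85), (-2, 31, 88)]
182 [(-3, 22, 64), (-3, 26, 77), (-4, 28, 85), (-4, 30, 93)]
tcp A,B -0.07161235018253219 0.002361773357527104
```

Tabs sit about 3 mm to +y of the slots (the scene and wrist views agree). I'll correct that, set the insertion height and advance.

```bash
python3 -m inch '[[0.03,-0.12,-0.34,0,0],[0.77,0.22,0,0,0],[0.77,0.22,0,0,0],[0,0,0,0,0]]'|tail -5
python3 -m inch '[[0.15,0.045,0,0,0],[0.15,0.045,0,0,0],[0.15,0.045,0,0,0],[0,0,0,0,0]]'|tail -5
python3 -m inch '[[0.12,0.035,0,0,0],[0.1,0.03,0,0,0],[0.1,0.03,0,0,0],[0,0,0,0,0]]'|tail -5
python3 - <<'E'
from h import *
s=plate();np.savez('pics/s8.npz',P=pts(s),I=s['pixels']);save("s8","s8",(140,125,240,210),6)
t=np.array([-.274,.962]);nn=np.array([.962,.274]);x=(np.array(r.get_state()["tool_pos"])[:2]-[.5308,-.3864]);print("tcp A,B",x@nn,x@t)
E
```

```text
clock: 20.5
tool_pos: [0.5039, -0.3947, 0.1564]
eef_rot: [0.601, 0.8, 0.002, 0.001]
contact_force: [-0.2, 1.6, -2.1]
opening: 0.106
clock: 20.9
tool_pos: [0.5118, -0.3937, 0.1565]
eef_rot: [0.602, 0.798, 0.0, 0.0]
contact_force: [0.8, -0.1, -3.5]
opening: 0.107
clock: 21.3
tool_pos: [0.52, -0.3912, 0.1566]
eef_rot: [0.602, 0.799, 0.0, 0.0]
contact_force: [-0.1, 0.4, -4.3]
opening: 0.104
scene n 56 c [ 0.5202 -0.3773  0.1335] normal [ 0.962  0.273 -0.01 ] tilt -0.6 yaw 15.9 tcp [ 0.5197 -0.3913  0.1565]
tcp A,B -0.012031113979911284 -0.0016840749703770472
```

No contact force with the tabs 7 mm past the plate's middle, so they're through. I'll seat against the plate, then slide down.

```bash
python3 -m inch '[[0.06,0.017,0,0,0],[0.06,0.017,0,0,0],[0,0,0,0,0]]'|tail -5
python3 -m inch '[[0.04,0.01,0,0,0],[0,0,0,0,0],[0,0,0,0,0]]'|tail -5
```

```text
clock: 21.65
tool_pos: [0.5226, -0.3906, 0.1565]
eef_rot: [0.602, 0.798, 0.0, 0.0]
contact_force: [0.2, 0.6, -4.1]
opening: 0.106
clock: 21.95
tool_pos: [0.523, -0.3906, 0.1564]
eef_rot: [0.602, 0.798, -0.0, -0.0]
contact_force: [-0.8, -0.9, -3.0]
opening: 0.109
```

```bash
python3 -m inch '[[0.01,0,-0.15,0,0],[0,0,-0.15,0,0],[0,0,-0.15,0,0],[0,0,0,0,0]]'|tail -5
python3 -m inch '[[0,0,-0.13,0,0],[0,0,-0.1,0,0],[0,0,0,0,0]]'|tail -5
```

```text
clock: 22.35
tool_pos: [0.5231, -0.3904, 0.1442]
eef_rot: [0.602, 0.798, -0.0, -0.001]
contact_force: [-1.7, -0.8, -4.9]
opening: 0.109
clock: 22.65
tool_pos: [0.5231, -0.3906, 0.1389]
eef_rot: [0.602, 0.798, -0.0, -0.0]
contact_force: [-2.3, -0.7, -3.4]
opening: 0.105
```

```bash
python3 -m inch '[[0,0,-0.08,0,0],[0,0,0,0,0],[0,0,0,0,0]]'|tail -5
python3 -m inch '[[0,0,-0.08,0,0],[0,0,0,0,0],[0,0,0,0,0]]'|tail -5
python3 - <<'E'
from h import *
s=plate();d=pts(s);h=cv2.cvtColor(s["pixels"],cv2.COLOR_RGB2HSV).astype(int)
t=np.array([-.274,.962]);nn=np.array([.962,.274]);O=np.array([.5308,-.3864])
A=(d[...,:2]-O)@nn;B=(d[...,:2]-O)@t;Z=d[...,2]
m=(h[...,1]<60)&(h[...,2]>150)&(abs(B)<.07)&(A>0.003)&(A<.03)&(Z>.03)&(Z<.11)
for q in(1,-1):
    k=m&(B*q>0);print("tab",k.sum(),np.percentile(A[k],[5,50,95]),np.percentile(B[k],[2,50,98]),np.percentile(Z[k],[2,98])) if k.any() else 0
E
```

```text
clock: 22.95
tool_pos: [0.5232, -0.3907, 0.1372]
eef_rot: [0.602, 0.798, -0.0, -0.0]
contact_force: [-4.0, -0.7, -4.8]
opening: 0.109
clock: 23.25
tool_pos: [0.5232, -0.3907, 0.1353]
eef_rot: [0.602, 0.798, -0.0, -0.0]
contact_force: [-4.6, -2.1, -3.8]
opening: 0.105
scene n 27 c [ 0.5213 -0.368   0.1278] normal [-0.997 -0.076 -0.008] tilt -0.5 yaw -175.7 tcp [ 0.5231 -0.3907  0.1353]
tab 28 [0.00321399 0.00745039 0.01046724] [0.03264434 0.04054358 0.04351794] [0.05083511 0.08810454]
tab 22 [0.00425688 0.00683563 0.01244007] [-0.04697666 -0.03989047 -0.03709536] [0.05201982 0.07255249]
```

Both tabs are behind the plate at B ±40. Ease off in x and lower to the stop.

```bash
python3 -m inch '[[-0.02,0,-0.05,0,0],[0,0,0,0,0],[0,0,0,0,0]]'|tail -5
python3 -m inch '[[0,0,-0.05,0,0],[0,0,0,0,0],[0,0,0,0,0]]'|tail -5
python3 -m inch '[[0,0,-0.05,0,0],[0,0,0,0,0],[0,0,0,0,0]]'|tail -5
```

```text
clock: 23.6
tool_pos: [0.5232, -0.3907, 0.135]
eef_rot: [0.602, 0.798, -0.0, 0.0]
contact_force: [-5.2, -1.4, 1.5]
opening: 0.106
clock: 23.9
tool_pos: [0.5232, -0.3907, 0.1349]
eef_rot: [0.602, 0.798, -0.0, 0.0]
contact_force: [-7.6, -0.3, 8.5]
opening: 0.103
clock: 24.2
tool_pos: [0.5232, -0.3907, 0.1348]
eef_rot: [0.602, 0.798, -0.001, 0.001]
contact_force: [-10.8, 0.2, 15.3]
opening: 0.108
```

It stopped at z 0.135, exactly the height predicted for full engagement. I'll unload, open, retreat upward and check.

```bash
python3 -m inch '[[-0.02,0,0.1,0,0],[0,0,0,0,0],[0,0,0,0,20],[0,0,0,0,40],[0,0,0,0,60]]' 10|tail -5
python3 -m inch '[[0,0,0,0,60],[0,0,0,0,60],[0,0,0,0,60],[0,0,0.4,0,60],[0,0,0.8,0,60]]'|tail -5
python3 -m inch '[[0,0,1,0,60],[0,0,1,0,60],[0,0,1,0,60],[-0.9,0.6,0.6,0,60],[-0.9,0.6,0.6,0,60]]'|tail -5
python3 -m inch '[[-1,0.8,0.3,0,60],[-1,0.8,0.3,0,60],[-1,0.8,0,0,60],[-1,0.8,0,0,60],[0,0,0,0,60]]'|tail -5
python3 - <<'E'
from h import *
t=np.array([-.274,.962]);nn=np.array([.962,.274]);O=np.array([.5308,-.3864])
for c in("scene","top"):
    s=snap(c,"e"+c);d=pts(s);h=cv2.cvtColor(s["pixels"],cv2.COLOR_RGB2HSV).astype(int)
    A=(d[...,:2]-O)@nn;B=(d[...,:2]-O)@t;Z=d[...,2]
    org=(h[...,0]<20)&(h[...,1]>190)&(h[...,2]>100)&(abs(A)<.04)&(abs(B)<.06)&(Z>.06)
    p=np.stack([A,B,Z],-1)[org];print(c,"plate n",len(p),np.percentile(p,[2,50,98],axis=0).round(4))
    k=org&(Z>.10);
    if c=="scene": q=p[(p[:,2]<.14)];print("face slope dA/dZ,dA/dB",np.linalg.lstsq(np.c_[q[:,2],q[:,1],np.ones(len(q))],q[:,0],rcond=None)[0][:2])
    m=(h[...,1]<60)&(h[...,2]>150)&(abs(B)<.07)&(A>0.003)&(A<.03)&(Z>.03)&(Z<.11)
    for q in(1,-1):
        k=m&(B*q>0)
        if k.sum()>5: print("tab",k.sum(),np.median(B[k]),np.percentile(Z[k],[2,98]))
    b=(abs(h[...,0]-108)<10)&(h[...,1]>120)&(abs(B)<.08)&(A<.01)&(A>-.09);print("blue",b.sum(),np.percentile(np.stack([A,B,Z],-1)[b],[1,99],axis=0).round(4))
    # rods seen through the box
    a=np.radians(-11.6);u=np.array([np.cos(a),np.sin(a)]);v=np.array([-u[1],u[0]]);e=d[...,:2]-[.541,.325];U=e@u;V=e@v
    g=(abs(h[...,0]-20)<12)&(h[...,1]>60)&(abs(U)<.075)&(abs(V)<.1);print("brass px near box",g.sum())
    P0=np.load(f"pics/{c}0.npz")["P"]
    for n,(x,y) in dict(collar=(.473,.183),bush=(.527,-.188),can=(.773,.162)).items():
        r0=[np.nanmean(P[(np.hypot(P[...,0]-x,P[...,1]-y)<.05)&(P[...,2]>.015)],axis=0).round(3) for P in(P0,d)];print(n,*r0)
print(r.get_state()["tool_pos"],r.get_state()["contact_force"])
E
```

```text
clock: 24.7
tool_pos: [0.5245, -0.3896, 0.1347]
eef_rot: [0.602, 0.799, 0.001, 0.001]
contact_force: [0.2, 0.1, 0.5]
opening: 0.361
clock: 25.2
tool_pos: [0.5218, -0.39, 0.1637]
eef_rot: [0.602, 0.798, -0.0, -0.001]
contact_force: [0.1, 0.4, -0.4]
opening: 0.68
clock: 25.7
tool_pos: [0.4778, -0.36, 0.2708]
eef_rot: [0.602, 0.798, 0.0, 0.001]
contact_force: [-1.3, -0.5, -0.5]
opening: 0.679
clock: 26.2
tool_pos: [0.3741, -0.2781, 0.2849]
eef_rot: [0.601, 0.799, -0.001, -0.002]
contact_force: [0.0, 0.2, -0.1]
opening: 0.683
scene plate n 297 [[-0.0176 -0.0263  0.1022]
 [-0.0098  0.0023  0.1266]
 [-0.0048  0.0294  0.1482]]
face slope dA/dZ,dA/dB [-0.04726288 -0.01260108]
tab 24 0.04031365984830051 [0.05040513 0.07434773]
tab 20 -0.040445754586405896 [0.05101767 0.0712654 ]
blue 53 [[-0.0756 -0.0444  0.0329]
 [-0.0046  0.0635  0.0869]]
brass px near box 0
collar [0.476 0.189 0.023] [0.476 0.19  0.023]
bush [ 0.529 -0.184  0.023] [ 0.529 -0.184  0.024]
can [0.789 0.177 0.092] [0.789 0.177 0.091]
top plate n 130 [[-0.018  -0.0275  0.0969]
 [-0.0129  0.0076  0.1454]
 [-0.0076  0.0285  0.1507]]
tab 14 0.039743448669155496 [0.05398203 0.09721659]
tab 14 -0.04202175621251778 [0.04805354 0.07598834]
blue 779 [[-0.0736 -0.0648  0.0321]
 [-0.0052  0.0603  0.0857]]
brass px near box 35
collar [0.471 0.184 0.024] [0.472 0.184 0.024]
bush [ 0.526 -0.186  0.025] [ 0.527 -0.186  0.026]
can [0.766 0.163 0.108] [0.766 0.163 0.108]
[ 0.37794966 -0.28062504  0.28515444] [ 0.48335903 -0.12143295 -0.43214969]
```

```bash
python3 - <<'E'
from h import *
a=np.radians(-11.6);u=np.array([np.cos(a),np.sin(a)]);v=np.array([-u[1],u[0]])
d=np.load("pics/etop.npz");P=d["P"];h=cv2.cvtColor(d["I"],cv2.COLOR_RGB2HSV).astype(int);e=P[...,:2]-[.541,.325];U=e@u;V=e@v
g=(abs(h[...,0]-20)<12)&(h[...,1]>60)&(abs(U)<.12)&(abs(V)<.15)
print(np.c_[U[g],V[g],P[...,2][g]].round(3)[::4])
# brass tint newly seen through the clear side: components of the change in hue between the first and last scene images
A,B=[cv2.GaussianBlur(np.load(f"pics/{n}.npz")["I"],(3,3),0).astype(int) for n in("scene0","escene")]
x=slice(365,470);y=slice(240,325);df=((B-A)[y,x,0]-(B-A)[y,x,2]);m=(df>12).astype(np.uint8)
for r_ in m[::2]: print("".join(".#"[i] for i in r_[::1]))
E
```

```text
[[ 0.005  0.065  0.015]
 [ 0.003  0.06   0.019]
 [-0.     0.059  0.02 ]
 [-0.003  0.064  0.012]
 [-0.001  0.049  0.018]
 [-0.004  0.05   0.02 ]
 [-0.006  0.06   0.004]
 [-0.005  0.045  0.018]
 [-0.007  0.043  0.016]]
.........................................................................................................
.........................................................................................................
.........................................................................................................
.........................................................................................................
.........................................................................................................
.........................................................................................................
.........................................................................................................
.........................................................................................................
...................................
[... 2974 characters left out ...]
......################..........................................
...................................................###############.......................................
......................................................###########........................................
.........................................................######..........................................
.........................................................................................................
.........................................................................................................
.........................................................................................................
```

```bash
python3 -c "
from plant import r
print(r.finish_job())"
```

```text
the job is handed in; nothing more can be done
None
```

The rods are tipped into the stock box and the empty tray hangs on the grey upright. I handed the job in at about 26 s of the 54 s allowed; no verdict was reported.

**How it was done:** I gripped the tray by the ends of its orange plate so it could pivot. I carried it level to the box and tipped it to about 44° by rolling its front edge over the near flare. I then set it down flat, regripped it across the plate, and pushed both tabs through the slots. Sliding it down, it stopped at tool height 0.135 m, the height predicted for full engagement.

**Last checks:**
- **Rods:** a picture right after tipping shows three rods in the box, two lying parallel and one diagonal. In the last images I confirmed brass shapes through the clear side and one rod through the slot, about 15 mm above the table. The tray was seen empty.
- **Tray:** both tabs are behind the plate within about 2 mm of ±40 mm. The underside measured 32–33 mm above the table against 35 mm expected, and the tilt came out at about 3°.
- **Gripper:** it is clear of everything, with the force reading near zero.
- **Bystanders:** the collar, bush and can are within about 1 mm of where they started. I did not measure the screwdriver and wrench, but the arm never came near the table around them.

**Failed or disagreed:**
- The final views were checked by numbers only, because the picture limit was used up.
- A hue search for the rods through the clear side of the box found nothing. Comparing the first and last images there did show them.
- The plate yaw measured while the fingers hid most of the plate was about 11° off. I ignored it because the tool orientation and the tab positions agreed with each other.

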